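Sweep the shards off the clearing board

TASK

Clear the four broken shards off the white board into the red bin with the scraper: set its sole down on the board at the end away from the bin, behind the shards, so that you feel it bear lightly on the board (between 2 and 20 N), and keep it bearing like that all the way as you sweep them off the other end; the shards are sharp, so never touch them with the fingers. Then stand the scraper back upright in its blue tray, and leave the other pots, the brush and the finished vases alone.

Things in the scene. Friction and masses are not known exactly. Their poses are not given: they have to be found in the camera images.
- board: Fixed white plaster board on a grey plinth, 200 (x) x 340 (y) mm. Its flat top is packed up to 88 to 106 mm above the table; that height differs each time, is not in this pose and has to be felt. Wooden rails 12 mm wide, 18 mm above the top, along both long sides, 176 mm clear between them; the short ends (+y, -y) are open, no lip. Origin: on the table under its centre; y along the board.
- bin: Fixed open red plastic waste bin, 200 (x) x 190 (y) x 66 mm high, walls 5 mm, standing against one open end of the board (either one), its near wall tucked 12 mm under the board's end so that there is no gap. Origin: centre of the underside; axes parallel to the board's.
- crate: Fixed open wooden crate of the same size as the bin, full of small finished vases up to 90 mm above the table, against the other end of the board. No shard belongs there. Origin: centre of the underside.
- tray: Fixed shallow blue tool tray beyond the board, 100 (x) x 210 (y) x 22 mm, walls 4 mm, floor 4 mm thick. Origin: centre of the underside, z up.
- scraper: Loose hand scraper, about 0.28 kg, standing upright on its flat sole in the tray: dark wooden foot 40 (x) x 156 (y) x 34 mm high with an upright yellow handle centred on it, 28 (x) x 64 (y) mm thick, from 34 to 124 mm above the sole. Origin: centre of the sole (its lowest face), z up. Its long side (y) is the pushing edge's length; take the handle from above across its 28 mm.
- shard_foot: Sharp terracotta shard, a curved piece of a pot's foot, about 38 x 82 x 22 mm. Origin: a point inside the piece, near its middle seen from above; long along y.
- shard_prop: Sharp grey broken kiln prop, about 34 x 85 x 24 mm. Origin: a point inside the piece, near its middle seen from above; long along y.
- shard_rim: Sharp blue-and-white shard of a rim, about 46 x 82 x 18 mm. Origin: a point inside the piece, near its middle seen from above; long along y.
- shard_slab: Sharp brick-red chunk of kiln slab, about 48 x 70 x 18 mm. Origin: a point inside the piece, near its middle seen from above; long along y.
- vase: Loose finished terracotta vase, 110 mm wide, 210 mm tall; bystander. Origin: centre of the underside.
- egg: Loose white egg-shaped pot, 100 mm wide, 130 mm tall; bystander. Origin: centre of the underside.
- mug: Loose blue-and-white mug, 84 mm wide, 95 mm tall; bystander. Origin: centre of the underside.
- jar: Loose amber jar, 80 mm wide, 110 mm tall; bystander. Origin: centre of the underside.
- bowl: Loose white bowl, 110 mm wide, 50 mm tall; bystander. Origin: centre of the underside.
- brush: Loose brush, 190 mm long, lying on the table; bystander. Origin: its middle, on the underside.

How it is judged:
On the way, in this order (a step that is already met when the one before it is completed fails the run):
1. the scraper's sole bears on the board lightly (1.5 to 20 N) at the end away from the bin (sole centre more than 350 mm from the bin's centre) (contact force between scraper and board_top_c0 between 1.5 and 20 N and horizontal distance between scraper and bin above 0.35 m), for 0.2 s.
2. it still bears on the board lightly (1.5 to 20 N) around the board's middle (sole centre 210 to 300 mm from the bin's centre) (contact force between scraper and board_top_c0 between 1.5 and 20 N and horizontal distance between scraper and bin between 0.21 and 0.3 m), for 0.1 s.
3. it still bears on the board lightly (1.5 to 20 N) near the bin's end (sole centre less than 150 mm from the bin's centre) (contact force between scraper and board_top_c0 between 1.5 and 20 N and horizontal distance between scraper and bin below 0.15 m), for 0.1 s.
At the end, for the whole second after the job is handed in: All four shards lie at rest in the red bin (middles inside its walls, less than 70 mm above its underside), and the scraper stands at rest on its sole on the tray's floor (sole centre within 35 mm of the tray's centre along both tray axes, less than 0.15 rad from upright) (x of shard_foot in the frame of bin between -0.098 and 0.098 m and y of shard_foot in the frame of bin between -0.093 and 0.093 m and z of each of shard_foot, shard_prop, shard_rim, shard_slab in the frame of bin below 0.07 m and linear speed of each of shard_foot, shard_prop, shard_rim, shard_slab below 0.03 m/s and x of shard_prop in the frame of bin between -0.098 and 0.098 m and y of shard_prop in the frame of bin between -0.093 and 0.093 m and x of shard_rim in the frame of bin between -0.098 and 0.098 m and y of shard_rim in the frame of bin between -0.093 and 0.093 m and x of shard_slab in the frame of bin between -0.098 and 0.098 m and y of shard_slab in the frame of bin between -0.093 and 0.093 m and x of scraper in the frame of tray between -0.035 and 0.035 m and y of scraper in the frame of tray between -0.035 and 0.035 m and z of scraper in the frame of tray below 0.012 m and angle between scraper's own z axis and vertical below 0.15 rad and linear speed of scraper below 0.02 m/s); the robot touches nothing.
It fails at once if a finger touches a shard (more than 1 N) (contact force between the fingers and shard_foot above 1 N or contact force between the fingers and shard_prop above 1 N or contact force between the fingers and shard_rim above 1 N or contact force between the fingers and shard_slab above 1 N).
It fails at once if a bystander is moved by more than 30 mm (distance of any of vase, egg, mug, jar, bowl, brush from where it was at the start of the episode above 0.03 m).
It fails at once if the robot or the scraper strikes the finished vases' crate (more than 5 N) (contact force between any of the arm, the fingers, scraper and crate above 5 N).
It also fails if it takes over 59 s, if anything falls off the work surface, if the arm or the gripper's body presses on something with over 40 N, if the wrist force passes 120 N, or if a joint passes its speed limit or range.

ROBOT

A 7-joint arm with a two-finger parallel gripper is mounted at the origin on the work surface. World frame = base frame: x ahead of the robot, y to its left, z up, the work surface at z = 0. Lengths are in m, angles in rad, forces in N, time in s.
With the tool pointing down it reaches from about 0.4 to 0.85 m from the base axis. Payload 4.5 kg.
Tool frame: the origin (TCP) lies at the very end of the fingers, on their centre line; the grasp point (between the pads) lies 19 mm behind it; z points along the fingers, y is the line along which they close (so a half turn about z gives the same grasp; the last joint's range is limited). The gripper opens to 88 mm and grips with 3 to 60 N. Pads are 18 mm wide; open, the fingers measure 123 mm over their backs; the gripper's body (75 mm by 187 mm) begins 45 mm behind the grasp point.
Start: joints at [1.289, 0.689, -0.195, 1.565, 0.157, 0.902, -0.215], TCP at [0.194, -0.594, 0.204] pointing down, gripper open.
Joint ranges: [-3.01, 3.01], [-0.46, 2.08], [-1.47, 1.51], [0.13, 2.56], [-1, 4.14], [0.04, 2.09], [-2.66, 2.66]. Speed limits (rad/s): [2.57, 2.57, 3.14, 3.14, 3.14, 3.14, 3.14].

INTERFACE

Orientations are given as a unit quaternion [x, y, z, w].
In Python, from plant import r gives the robot as it stands. The module is installed in compiled form; this text tells all that it offers.
- The arm moves only by the shell command python3 -m pendant 'ROWS' [FORCE]. ROWS is JSON, one flat list of numbers, 7 for each row, row after row: the opening, from 0 (shut) to 1 (fully open), then the shift along the tool's x, y, z scaled (see below), then the turn, a rotation vector about the tool's x, y, z scaled (see below). A call has 1 to 12 rows; each row is the pose to reach, as a shift and turn from the pose commanded when the call began, along the tool's axes at that moment; what a row does not reach only later rows make up. The controller multiplies each number of a shift by 0.15 m and each number of a turn by pi/2 rad. A row lasts 1/10 s, in which the tool goes at most 50 mm and 8.59 degrees, less where a joint would pass 70% of its speed; a pose out of reach is approached as far as the arm can. A call with a number of a shift or a turn outside -1 to 1 is refused whole. A call with a gripper value outside its range is refused whole. The fingers move at their own pace and stop on an object; FORCE is the grip in N (left out, the last holds). Time passes only in rows, so rows that repeat a pose let the fingers close. It gives the time, the measured TCP pose, the force, the opening and the grip force at its end, in the units of the state.
- r.get_state(): the state, without advancing time (a new reading comes with each control period).
- r.snapshot(name): name is "scene" or "top"; returns a dict with "img" (400x640x3 uint8, red, green, blue), "mtx" (3x3 intrinsics, pixels), "cam_to_world" (4x4, takes a point from camera to world coordinates). Camera axes: x right, y up, looking along -z (the intrinsics and any distortion apply to the point x, -y, -z); pixel columns grow to the right and rows downward; lengths in m; the calibration is good to about 2 mm. A picture is of the moment at which its call begins. There is no depth.
- r.finish_job(): hands the job in; it is judged then, once.
The state is a dict: "clock": time; "q": joint angles; "qd": joint speeds; "joint_torque": joint torques, N m; "tool_pos": TCP position; "eef_rot": TCP orientation; "contact_force": force on the tool from outside, world axes, zero at the start; "moment": the same for the moment, N m; "opening": opening from 0.0 (shut) to 1.0 (fully open); "finger_force": force on a finger pad.
Only numpy, scipy, OpenCV 4.12 (cv2) and the standard library are available. Lean on these libraries where they do the work, as an engineer would, in place of code of your own. Each camera call takes 0.05 s, during which the arm holds its last target. There are 200 camera calls.

## Working session

There is one attempt and no reset: what is moved stays moved. The work goes in short steps, Python scripts to look and compute and a shell command to move; the robot and the scene stay as the last step left them, time stands still between calls to the robot, and variables do not carry over. Pictures are saved under pics/ and viewed, at most 10 in all, crops included, and the job is handed in when it is done.

```bash
mkdir -p pics; python3 - <<'E'
from plant import r
import cv2,json,numpy as np
for n in("scene","top"):
    s=r.snapshot(n); cv2.imwrite(f"pics/{n}0.png",s["img"][:,:,::-1]); 
    np.savez(f"{n}.npz",**s); print(n,s["mtx"].tolist(),np.round(s["cam_to_world"],3).tolist(),[k for k in s])
st=r.get_state();print({k:np.round(v,3).tolist() for k,v in st.items()})
E
```

```text
scene [[455.7612255742619, 0.0, 319.7158095991574], [0.0, 455.7612255742619, 197.73024371271063], [0.0, 0.0, 1.0]] [[0.631, -0.447, 0.634, 1.452], [0.776, 0.364, -0.516, -0.718], [0.0, 0.817, 0.576, 0.924], [0.0, 0.0, 0.0, 1.0]] ['img', 'mtx', 'cam_to_world']
top [[435.41523021591263, 0.0, 318.41302690509553], [0.0, 435.41523021591263, 205.51398201411433], [0.0, 0.0, 1.0]] [[-0.001, 0.988, -0.155, 0.37], [-1.0, -0.001, 0.002, -0.016], [0.002, 0.155, 0.988, 1.356], [0.0, 0.0, 0.0, 1.0]] ['img', 'mtx', 'cam_to_world']
{'clock': 0.1, 'q': [1.289, 0.69, -0.195, 1.566, 0.157, 0.902, -0.215], 'qd': [0.002, -0.002, -0.0, -0.003, 0.001, 0.001, -0.001], 'joint_torque': [-0.002, -52.85, -1.272, -15.384, -0.053, 0.002, 0.0], 'tool_pos': [0.194, -0.594, 0.203], 'eef_rot': [0.988, 0.157, -0.0, -0.001], 'contact_force': [0.001, -0.128, 0.225], 'moment': [0.034, 0.002, 0.019], 'finger_force': 0.0, 'opening': 1.002}
```

View pics/top0.png

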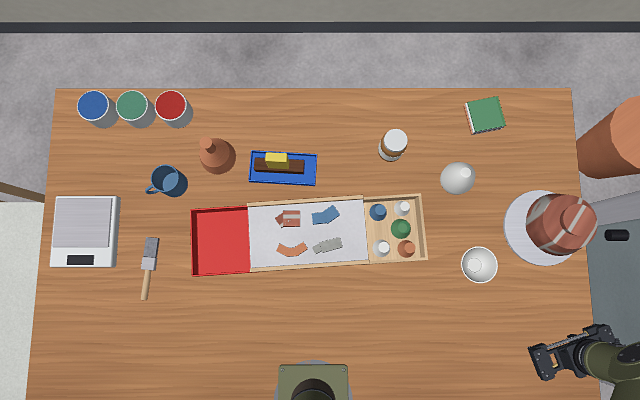

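View pics/scene0.png

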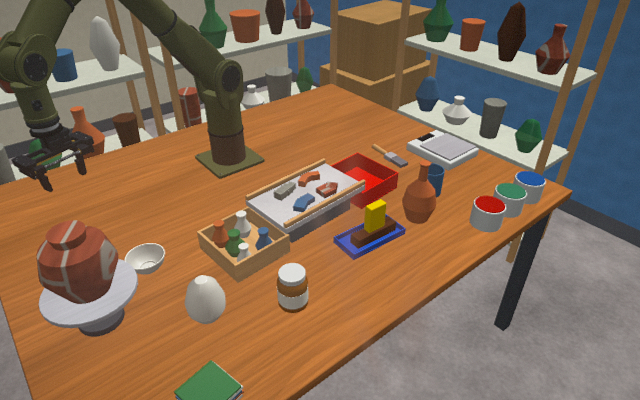

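The top view, with image up = +x and left = +y, shows the red bin at about (220,240), the board at (308,233), the crate on the right at (395,228), and the tray at (283,168) with the scraper at (279,163). The scene view matches this. I'll enlarge the central area.

```bash
python3 - <<'E'
import cv2
i=cv2.imread("pics/top0.png")[140:290,180:440]
cv2.imwrite("pics/c1.png",cv2.resize(i,None,fx=3,fy=3,interpolation=cv2.INTER_CUBIC))
E
```

```text
(no output)
```

View pics/c1.png

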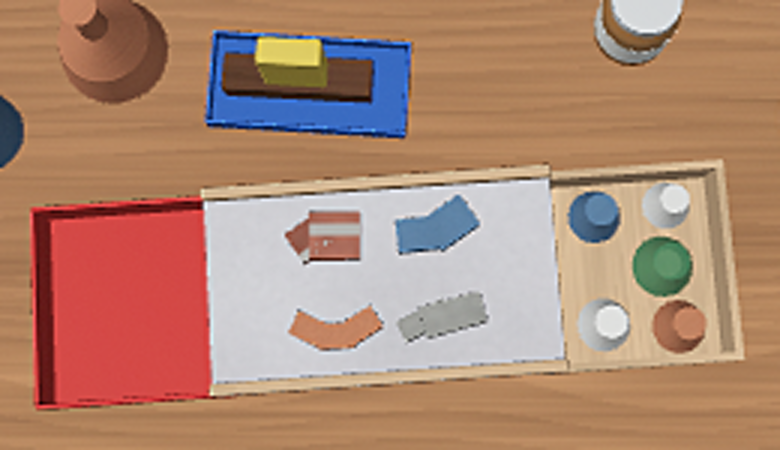

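The crop gives me the tray, handle, board and shard corners. The shards sit at crop x 285–490, and the board's far end is at about x 558. Next I compute the poses.

```bash
cat > h.py <<'E'
import numpy as np
def w(n,uv,z):
    s=np.load(f"{n}.npz"); K,T=s["mtx"],s["cam_to_world"]
    uv=np.atleast_2d(uv); d=np.linalg.inv(K)@np.c_[uv,np.ones(len(uv))].T
    d=T[:3,:3]@(d*np.array([[1],[-1],[-1]])); o=T[:3,3:]
    return (o+d*(z-o[2])/d[2]).T[:,:2]
def crop(p): return np.array(p,float)/3+[180,140]
E
python3 - <<'E'
from h import *
def rep(n,p,z):
    q=w("top",crop(p),z); e=np.diff(np.vstack([q,q[:1]]),axis=0)
    print(n,"ctr",q.mean(0).round(4),"len",np.hypot(*e.T).round(3),"ang",np.degrees(np.arctan2(e[:,1],e[:,0])).round(1)); print(q.round(3).tolist())
rep("tray",[(213,31),(411,43),(407,137),(206,126)],.022)
rep("handle",[(257,38),(321,40),(321,67),(258,65)],.128)
rep("foot",[(224,53),(373,60),(373,98),(222,91)],.038)
rep("board",[(202,189),(548,166),(568,371),(211,396)],.115)
rep("bincrate",[(32,208),(722,160),(743,357),(36,409)],.066)
rep("shards",[(285,237),(479,220),(488,310),(290,330)],.107)
for n,p,z in [("redpot",(560,225),.15),("bowl",(480,265),.05),("egg",(457,178),.07),("jar",(394,140),.11),("vase",(217,155),.1),("mug",(167,180),.09)]: print(n,w("top",p,z).round(3))
E
```

```text
tray ctr [0.699  0.0922] len [0.209 0.101 0.21  0.102] ang [-93.6 177.6  86.8  -2.8]
[[0.756, 0.194], [0.743, -0.014], [0.642, -0.01], [0.654, 0.199]]
handle ctr [0.7042 0.1033] len [0.062 0.027 0.061 0.027] ang [ -91.9 -179.4   88.1    3.1]
[[0.719, 0.135], [0.717, 0.073], [0.69, 0.072], [0.692, 0.133]]
foot ctr [0.7041 0.1027] len [0.155 0.04  0.156 0.04 ] ang [ -92.8 -179.8   87.2   -1.7]
[[0.728, 0.18], [0.721, 0.025], [0.68, 0.025], [0.688, 0.181]]
board ctr [0.4853 0.0128] len [0.334 0.197 0.337 0.197] ang [ -86.2 -175.5   93.9    3.8]
[[0.572, 0.187], [0.595, -0.147], [0.398, -0.162], [0.376, 0.173]]
bincrate ctr [0.4868 0.012 ] len [0.692 0.197 0.693 0.198] ang [ -86.  -176.2   94.1    3.7]
[[0.561, 0.364], [0.609, -0.327], [0.413, -0.34], [0.363, 0.351]]
shards ctr [0.491 0.01 ] len [0.188 0.087 0.19  0.089] ang [ -85.  -174.8   95.7    3.9]
[[0.527, 0.107], [0.543, -0.08], [0.456, -0.088], [0.438, 0.101]]
redpot [[ 0.504 -0.692]]
bowl [[ 0.396 -0.499]]
egg [[ 0.656 -0.437]]
jar [[ 0.762 -0.243]]
vase [[0.72  0.283]]
mug [[0.646 0.431]]
```

Sizes and poses agree to within a few mm. The scraper is at (0.704, 0.103) with yaw about −2.7°. The board centre is (0.486, 0.0125), with its axis at 94° and the bin at the +y end.

```bash
cat >> h.py <<'E'
from scipy.spatial.transform import Rotation as R
def go(p,yaw,p0=None):
    "scaled shift/turn to TCP p with tool z down, tool y at world yaw deg"
    from plant import r
    s=r.get_state(); Q=R.from_quat(s["eef_rot"]); p0=s["tool_pos"] if p0 is None else p0
    a=np.radians(yaw); y=[np.cos(a),np.sin(a),0]; z=[0,0,-1]
    M=np.c_[np.cross(y,z),y,z]
    t=(Q.inv()*R.from_matrix(M)).as_rotvec()/(np.pi/2); d=Q.inv().apply(np.array(p)-p0)
    print("clk",round(s["clock"],2),"pos",np.round(s["tool_pos"],4),"F",np.round(s["contact_force"],2),"M",np.round(s["moment"],2),"q7",round(s["q"][6],2),"op",round(s["opening"],3),"ff",round(s["finger_force"],1))
    print("shift",(d/.15).round(3),"turn",t.round(3),"dist",np.linalg.norm(d).round(4))
E
python3 -c "
from h import *
go([.30,-.46,.24],-55);go([.32,-.43,.24],-55)"
```

```text
clk 0.1 pos [ 0.1939 -0.5935  0.2033] F [ 0.   -0.13  0.23] M [0.03 0.   0.02] q7 -0.22 op 1.002 ff 0.0
shift [ 0.949 -0.627 -0.244] turn [-0.001 -0.    -0.188] dist 0.1744
clk 0.1 pos [ 0.1939 -0.5935  0.2033] F [ 0.   -0.13  0.23] M [0.03 0.   0.02] q7 -0.22 op 1.002 ff 0.0
shift [ 1.138 -0.775 -0.244] turn [-0.001 -0.    -0.188] dist 0.2097
```

```bash
python3 -m pendant '[1,0.95,-0.68,-0.24,0,0,-0.19, 1,0.95,-0.68,-0.24,0,0,-0.19, 1,0.95,-0.68,-0.24,0,0,-0.19, 1,0.95,-0.68,-0.24,0,0,-0.19]' 40; python3 -c "
from h import *
go([.42,-.29,.24],-35);go([.44,-.25,.24],-35)"
```

```text
clock: 0.5
tool_pos: [0.3008, -0.4491, 0.2406]
eef_rot: [0.952, 0.305, 0.001, -0.001]
contact_force: [0.4, -1.7, 0.2]
opening: 0.997
finger_force: 0.0
clk 0.5 pos [ 0.3008 -0.4491  0.2406] F [ 0.43 -1.71  0.17] M [-0.   -0.02 -0.01] q7 -0.25 op 0.997 ff 0.0
shift [ 1.263 -0.402  0.007] turn [-0.    -0.002 -0.217] dist 0.1988
clk 0.5 pos [ 0.3008 -0.4491  0.2406] F [ 0.43 -1.71  0.17] M [-0.   -0.02 -0.01] q7 -0.25 op 0.997 ff 0.0
shift [ 1.526 -0.542  0.008] turn [-0.    -0.002 -0.217] dist 0.2429
```

```bash
python3 -m pendant '[1,1,-0.45,0,0,0,-0.25, 1,1,-0.45,0,0,0,-0.25, 1,1,-0.45,0,0,0,-0.25, 1,1,-0.45,0,0,0,-0.25]'; python3 -c "
from h import *
go([.50,-.18,.24],-15)"
```

```text
clock: 0.9
tool_pos: [0.3846, -0.3056, 0.2402]
eef_rot: [0.873, 0.487, 0.002, -0.001]
contact_force: [0.6, -0.9, 1.1]
opening: 1.004
finger_force: 0.0
clk 0.9 pos [ 0.3846 -0.3056  0.2402] F [ 0.57 -0.92  1.12] M [-0.03 -0.04 -0.02] q7 -0.25 op 1.004 ff 0.0
shift [1.117 0.214 0.006] turn [ 0.    -0.002 -0.186] dist 0.1706
```

```bash
python3 -m pendant '[1,1,0.3,0,0,0,-0.19, 1,1,0.3,0,0,0,-0.19, 1,1,0.3,0,0,0,-0.19, 1,1,0.3,0,0,0,-0.19]'; python3 -c "
from h import *
go([.60,-.06,.22],-2.7)"
```

```text
clock: 1.3
tool_pos: [0.5048, -0.2025, 0.2402]
eef_rot: [0.792, 0.611, 0.003, -0.0]
contact_force: [-0.4, -0.6, -0.1]
opening: 0.999
finger_force: 0.0
clk 1.3 pos [ 0.5048 -0.2025  0.2402] F [-0.39 -0.61 -0.1 ] M [ 0.02 -0.04 -0.04] q7 -0.28 op 0.999 ff 0.0
shift [1.079 0.372 0.142] turn [ 0.003 -0.003 -0.134] dist 0.1725
```

```bash
python3 -m pendant '[1,1,0.37,0.14,0,0,-0.134, 1,1,0.37,0.14,0,0,-0.134, 1,1,0.37,0.14,0,0,-0.134, 1,1,0.37,0.14,0,0,-0.134]'; python3 -c "
from h import *
go([.69,.06,.20],-2.7)"
```

```text
clock: 1.7
tool_pos: [0.5947, -0.0721, 0.2182]
eef_rot: [0.724, 0.69, 0.002, -0.001]
contact_force: [-0.2, 0.6, -0.2]
opening: 1.002
finger_force: 0.0
clk 1.7 pos [ 0.5947 -0.0721  0.2182] F [-0.23  0.64 -0.23] M [-0.03 -0.05  0.01] q7 -0.35 op 1.002 ff 0.0
shift [0.91  0.592 0.126] turn [ 0.    -0.003 -0.001] dist 0.1639
```

```bash
python3 -m pendant '[1,0.91,0.6,0.12,0,0,0, 1,0.91,0.6,0.12,0,0,0, 1,0.91,0.6,0.12,0,0,0, 1,0.91,0.6,0.12,0,0,0, 1,0.91,0.6,0.12,0,0,0]'; python3 -c "
from h import *
go([.704,.103,.079],-2.7)
from plant import r
import cv2
s=r.snapshot('scene');cv2.imwrite('pics/s1.png',cv2.resize(s['img'][130:300,260:470,::-1],None,fx=3,fy=3))"
```

```text
clock: 2.2
tool_pos: [0.6901, 0.055, 0.1997]
eef_rot: [0.725, 0.688, -0.0, -0.001]
contact_force: [-1.2, 0.5, 0.5]
opening: 1.001
finger_force: 0.0
clk 2.2 pos [0.6901 0.055  0.1997] F [-1.24  0.47  0.54] M [-0.02 -0.01 -0.09] q7 -0.49 op 1.001 ff 0.0
shift [0.324 0.077 0.805] turn [-0.001 -0.    -0.003] dist 0.1307
```

View pics/s1.png

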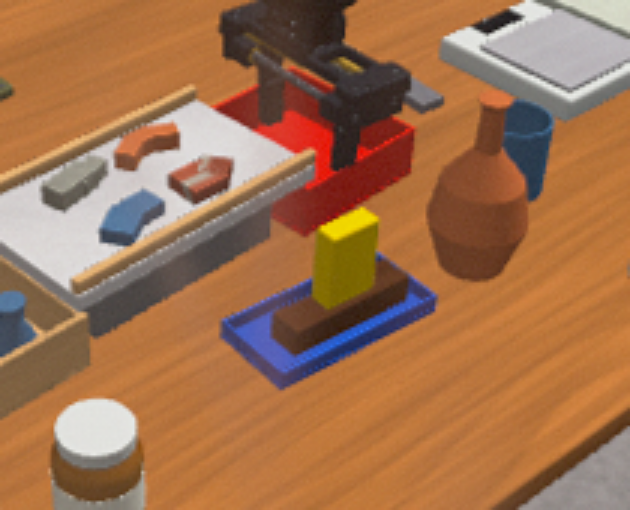

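The fingers are open above the tray, in front of the handle (crop 345,260), and the way down is clear. I shift sideways, descend and close.

```bash
python3 -m pendant '[1,0.32,0.08,0,0,0,0, 1,0.32,0.08,0,0,0,0, 1,0.32,0.08,0.3,0,0,0, 1,0.32,0.08,0.6,0,0,0, 1,0.32,0.08,0.8,0,0,0, 1,0.32,0.08,0.8,0,0,0, 0,0.32,0.08,0.8,0,0,0, 0,0.32,0.08,0.8,0,0,0, 0,0.32,0.08,0.8,0,0,0, 0,0.32,0.08,0.8,0,0,0, 0,0.32,0.08,0.8,0,0,0]' 40; python3 -c "
from h import *
go([.704,.103,.079],-2.7)"
```

```text
clock: 3.35
tool_pos: [0.7052, 0.1004, 0.082]
eef_rot: [0.726, 0.687, 0.001, 0.0]
contact_force: [-1.5, 0.6, 0.5]
opening: 0.57
finger_force: 0.0
clk 3.35 pos [0.7052 0.1004 0.082 ] F [-1.54  0.59  0.49] M [ 0.03 -0.09 -0.  ] q7 -0.6 op 0.57 ff 0.0
shift [ 0.017 -0.009  0.02 ] turn [ 0.001 -0.    -0.005] dist 0.0041
```

```bash
python3 -m pendant '[0,0,0,0.01,0,0,0, 0,0,0,0.01,0,0,0, 0,0,0,0.01,0,0,0, 0,0,0,0.01,0,0,0, 0,0,0,0.01,0,0,0, 0,0,0,0.01,0,0,0]' 40
```

```text
clock: 3.95
tool_pos: [0.7047, 0.1003, 0.0794]
eef_rot: [0.726, 0.687, 0.0, 0.0]
contact_force: [0.6, 0.0, -1.0]
opening: 0.312
finger_force: 40.0
```

```bash
python3 -m pendant '[0,0,0,-0.15,0,0,0, 0,0,0,-0.4,0,0,0, 0,0,0,-0.7,0,0,0, 0,0,0,-1,0,0,0, 0,0,-0.3,-1,0,0,0, 0,0,-0.3,-1,0,0,0,0,0,-0.3,-1,0,0,0]'; python3 -c "
from h import *
go([.58,-0.03,.235],-30)
go([.496,-0.127,.235],-86)"
```

```text
clock: 4.65
tool_pos: [0.6574, 0.1023, 0.2287]
eef_rot: [0.726, 0.688, -0.002, -0.001]
contact_force: [0.9, -1.2, -3.2]
opening: 0.315
finger_force: 40.0
clk 4.65 pos [0.6574 0.1023 0.2287] F [ 0.89 -1.19 -3.18] M [-0.12 -0.26 -0.05] q7 -0.57 op 0.315 ff 40.0
shift [-0.908 -0.469 -0.039] turn [-0.002  0.002  0.3  ] dist 0.1534
clk 4.65 pos [0.6574 0.1023 0.2287] F [ 0.89 -1.19 -3.18] M [-0.12 -0.26 -0.05] q7 -0.57 op 0.315 ff 40.0
shift [-1.584 -0.994 -0.036] turn [-0.001  0.003  0.922] dist 0.2805
```

```bash
python3 -m pendant '[0,-0.9,-0.5,-0.03,0,0,0.46, 0,-0.9,-0.5,-0.03,0,0,0.46, 0,-0.9,-0.5,-0.03,0,0,0.46, 0,-0.9,-0.5,-0.03,0,0,0.46, 0,-0.9,-0.5,-0.03,0,0,0.46]'; python3 -c "
from h import *
go([.496,-0.127,.220],-86)"
```

```text
clock: 5.15
tool_pos: [0.5777, -0.0316, 0.2339]
eef_rot: [0.924, 0.381, -0.0, 0.001]
contact_force: [0.4, 1.0, -3.0]
opening: 0.31
finger_force: 40.0
clk 5.15 pos [ 0.5777 -0.0316  0.2339] F [ 0.44  0.96 -3.01] M [ 0.08 -0.05  0.01] q7 -1.02 op 0.31 ff 40.0
shift [-0.834  0.067  0.094] turn [0.001 0.    0.454] dist 0.1264
```

```bash
python3 -m pendant '[0,-0.86,0.08,0.06,0,0,0.454, 0,-0.86,0.08,0.06,0,0,0.454, 0,-0.86,0.08,0.06,0,0,0.454, 0,-0.86,0.08,0.06,0,0,0.454, 0,-0.86,0.08,0.06,0,0,0.454, 0,-0.86,0.08,0.06,0,0,0.454, 0,-0.86,0.08,0.06,0,0,0.454]'; python3 -c "
from h import *
go([.4932,-0.129,.200],-86)
from plant import r
import cv2
s=r.snapshot('scene');cv2.imwrite('pics/s2.png',cv2.resize(s['img'][100:290,200:410,::-1],None,fx=3,fy=3,interpolation=2))"
```

```text
clock: 5.85
tool_pos: [0.4965, -0.1282, 0.2249]
eef_rot: [0.999, 0.042, 0.0, 0.0]
contact_force: [0.3, -0.7, -2.9]
opening: 0.314
finger_force: 40.0
clk 5.85 pos [ 0.4965 -0.1282  0.2249] F [ 0.25 -0.7  -2.91] M [ 0.01 -0.03  0.03] q7 -1.41 op 0.314 ff 40.0
shift [-0.022  0.003  0.166] turn [ 0.    -0.     0.009] dist 0.0251
```

View pics/s2.png

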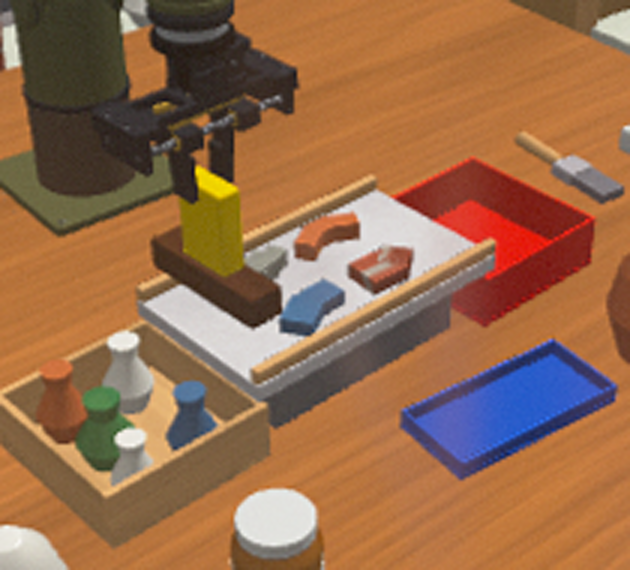

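The foot hovers over the crate end of the board, behind the shards. Its bottom corners are at about crop (155,259), (258,325) and (281,313). I check them against the board.

```bash
python3 -c "
from h import *
p=np.array([(155,259),(258,325),(281,313)])/3+[200,100]
u=np.array([-.0698,.9976]);n=np.array([.9976,.0698])
for z in(.146,.149,.152):
  q=w('scene',p,z); print(z,q.round(3).tolist(),'n,s',((q-[.486,.0125])@np.c_[n,u]).round(3).tolist())
# rails outer/inner: rail ends
rp=np.array([(262,377),(140,293)])/3+[200,100]
for z in(.106,.112,.118,.124):
  q=w('scene',rp,z);print(z,((q-[.486,.0125])@np.c_[n,u]).round(3).tolist())
"
```

```text
0.146 [[0.417, -0.145], [0.576, -0.129], [0.574, -0.1]] n,s [[-0.08, -0.152], [0.08, -0.148], [0.08, -0.119]]
0.149 [[0.421, -0.147], [0.579, -0.131], [0.577, -0.103]] n,s [[-0.076, -0.154], [0.083, -0.15], [0.083, -0.121]]
0.152 [[0.425, -0.149], [0.583, -0.134], [0.581, -0.105]] n,s [[-0.072, -0.157], [0.086, -0.153], [0.086, -0.124]]
0.106 [[0.104, -0.165], [-0.09, -0.168]]
0.112 [[0.11, -0.169], [-0.083, -0.173]]
0.118 [[0.116, -0.174], [-0.075, -0.177]]
0.124 [[0.122, -0.179], [-0.068, -0.182]]
```

```bash
python3 -m pendant '[0,-0.022,0,0.1,0,0,0.009, 0,-0.022,0,0.2,0,0,0.009, 0,-0.022,0,0.26,0,0,0.009, 0,-0.022,0,0.26,0,0,0.009, 0,-0.022,0,0.26,0,0,0.009]'; python3 -m pendant '[0,0,0,0.013,0,0,0,0,0,0,0.013,0,0,0]'
```

```text
clock: 6.4
tool_pos: [0.4926, -0.1285, 0.1862]
eef_rot: [0.999, 0.033, 0.0, -0.0]
contact_force: [0.0, -0.4, -2.5]
opening: 0.311
finger_force: 40.0
clock: 6.6
tool_pos: [0.4925, -0.1286, 0.1844]
eef_rot: [0.999, 0.033, 0.0, 0.0]
contact_force: [-0.4, -0.5, -3.3]
opening: 0.313
finger_force: 40.0
```

```bash
python3 -m pendant '[0,0,0,0.013,0,0,0,0,0,0,0.013,0,0,0]'
```

```text
clock: 6.8
tool_pos: [0.4922, -0.1286, 0.1821]
eef_rot: [0.999, 0.033, 0.0, 0.0]
contact_force: [-1.0, -0.8, -3.0]
opening: 0.31
finger_force: 40.0
```

```bash
python3 -m pendant '[0,0,0,0.013,0,0,0,0,0,0,0.013,0,0,0]'
```

```text
clock: 7.0
tool_pos: [0.4921, -0.1285, 0.18]
eef_rot: [0.999, 0.033, -0.0, -0.0]
contact_force: [0.5, -0.1, -3.5]
opening: 0.314
finger_force: 40.0
```

```bash
python3 -m pendant '[0,0,0,0.013,0,0,0,0,0,0,0.013,0,0,0]'
```

```text
clock: 7.2
tool_pos: [0.492, -0.1285, 0.178]
eef_rot: [0.999, 0.033, -0.0, -0.0]
contact_force: [0.3, 0.5, -3.2]
opening: 0.315
finger_force: 40.0
```

```bash
python3 -m pendant '[0,0,0,0.013,0,0,0,0,0,0,0.013,0,0,0]'
```

```text
clock: 7.4
tool_pos: [0.492, -0.1285, 0.176]
eef_rot: [0.999, 0.033, -0.0, -0.0]
contact_force: [-0.3, -0.9, -3.6]
opening: 0.307
finger_force: 40.0
```

```bash
python3 -m pendant '[0,0,0,0.013,0,0,0,0,0,0,0.013,0,0,0]'
```

```text
clock: 7.6
tool_pos: [0.492, -0.1285, 0.1741]
eef_rot: [0.999, 0.033, -0.0, -0.0]
contact_force: [-0.5, -0.2, -3.8]
opening: 0.313
finger_force: 40.0
```

```bash
python3 -m pendant '[0,0,0,0.013,0,0,0,0,0,0,0.013,0,0,0]'
```

```text
clock: 7.8
tool_pos: [0.492, -0.1285, 0.1721]
eef_rot: [0.999, 0.033, -0.0, -0.0]
contact_force: [0.1, 1.0, -4.0]
opening: 0.312
finger_force: 40.0
```

```bash
python3 -m pendant '[0,0,0,0.01,0,0,0,0,0,0,0.01,0,0,0]'
```

```text
clock: 8.0
tool_pos: [0.4921, -0.1285, 0.1707]
eef_rot: [0.999, 0.033, -0.0, -0.0]
contact_force: [-0.9, -0.3, -3.0]
opening: 0.312
finger_force: 40.0
```

```bash
python3 -m pendant '[0,0,0,0.01,0,0,0,0,0,0,0.01,0,0,0]'
```

```text
clock: 8.2
tool_pos: [0.4929, -0.1286, 0.1696]
eef_rot: [0.999, 0.033, 0.001, 0.0]
contact_force: [0.2, 0.1, -0.9]
opening: 0.31
finger_force: 40.0
```

```bash
python3 -m pendant '[0,0,0,0.01,0,0,0,0,0,0,0.01,0,0,0]'
```

```text
clock: 8.4
tool_pos: [0.4935, -0.1287, 0.1693]
eef_rot: [0.999, 0.033, 0.002, 0.0]
contact_force: [-0.3, 0.1, 8.6]
opening: 0.318
finger_force: 40.0
```

```bash
python3 -m pendant '[0,0,0,-0.002,0,0,0,0,0,0,-0.002,0,0,0,0,0,0,-0.002,0,0,0]'; python3 -c "
from h import *
go([.4962,-.08,.169],-86)"
```

```text
clock: 8.7
tool_pos: [0.4935, -0.1287, 0.1693]
eef_rot: [0.999, 0.033, 0.001, 0.0]
contact_force: [0.2, 0.6, 7.7]
opening: 0.311
finger_force: 40.0
clk 8.7 pos [ 0.4935 -0.1287  0.1693] F [0.16 0.62 7.65] M [ 0.17  0.16 -0.04] q7 -1.44 op 0.311 ff 40.0
shift [ 0.04  -0.323  0.002] turn [ 0.    -0.002 -0.002] dist 0.0487
```

```bash
python3 -m pendant '[0,0,-0.03,0,0,0,0,0,0,-0.07,0,0,0,0,0,0,-0.12,0,0,0,0,0,0,-0.17,0,0,0,0,0,0,-0.2,0,0,0,0]'
```

```text
clock: 9.2
tool_pos: [0.4927, -0.1008, 0.1696]
eef_rot: [0.999, 0.033, 0.003, 0.002]
contact_force: [2.8, -4.8, 11.0]
opening: 0.316
finger_force: 40.1
```

```bash
python3 -m pendant '[0,0,-0.05,-0.003,0,0,0,0,0,-0.1,-0.004,0,0,0,0,0,-0.15,-0.004,0,0,0,0,0,-0.2,-0.004,0,0,0,0,0,-0.2,-0.004,0,0,0]'
```

```text
clock: 9.7
tool_pos: [0.4896, -0.0743, 0.1708]
eef_rot: [0.999, 0.031, 0.002, 0.004]
contact_force: [-1.3, -11.3, 13.4]
opening: 0.316
finger_force: 41.2
```

```bash
python3 -c "
from h import *
go([.4862,-.04,.169],-86)
from plant import r
import cv2
s=r.snapshot('scene');a=cv2.resize(s['img'][110:250,240:410,::-1],None,fx=3,fy=3,interpolation=2)
s=r.snapshot('top');b=cv2.resize(s['img'][180:290,240:390,::-1],None,fx=2.5,fy=2.5,interpolation=2)
c=np.zeros((700 if 0 else 430,800,3),np.uint8);c[:420,:510]=a;bb=cv2.resize(b,(285,209));c[:209,512:797]=bb
cv2.imwrite('pics/s3.png',c)"
```

```text
clk 9.7 pos [ 0.4896 -0.0743  0.1708] F [ -1.3  -11.34  13.38] M [-3.32  0.2   0.04] q7 -1.55 op 0.316 ff 41.2
shift [-0.008 -0.229  0.01 ] turn [ 0.005 -0.002 -0.004] dist 0.0345
```

View pics/s3.png

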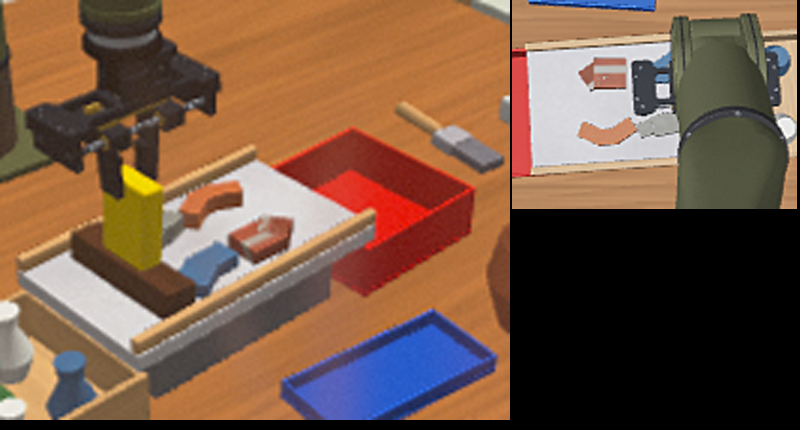

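The rim and prop shards are being pushed ahead of the foot, which is level between the rails. The force has crept up, so I ease off slightly as I go on.

```bash
python3 -m pendant '[0,0,-0.03,-0.004,0,0,0,0,0,-0.07,-0.006,0,0,0,0,0,-0.12,-0.006,0,0,0,0,0,-0.17,-0.006,0,0,0,0,0,-0.17,-0.006,0,0,0]';python3 -c "
from h import *
go([.4862,-.04,.169],-86)"
```

```text
clock: 10.3
tool_pos: [0.4875, -0.0497, 0.1722]
eef_rot: [1.0, 0.031, 0.002, 0.004]
contact_force: [-2.8, -12.7, 21.4]
opening: 0.323
finger_force: 43.3
clk 10.3 pos [ 0.4875 -0.0497  0.1722] F [ -2.82 -12.66  21.41] M [-3.93  0.61 -0.12] q7 -1.59 op 0.323 ff 43.3
shift [-0.005 -0.065  0.021] turn [ 0.006 -0.002 -0.005] dist 0.0103
```

Opening, z and moment are all rising together, so the handle is pitching in the pads under drag. I raise the grip to 60 N and ease the press.

```bash
python3 -m pendant '[0,0,0,-0.01,0,0,0,0,0,0.01,-0.014,0,0,0,0,0,0.02,-0.014,0,0,0]' 60;python3 -c "
from h import *
go([.4862,-.04,.169],-86)"
```

```text
clock: 10.6
tool_pos: [0.4869, -0.0478, 0.1723]
eef_rot: [0.999, 0.032, 0.0, 0.001]
contact_force: [-0.8, -3.5, 7.7]
opening: 0.314
finger_force: 59.8
clk 10.6 pos [ 0.4869 -0.0478  0.1723] F [-0.84 -3.5   7.73] M [-1.1   0.25 -0.07] q7 -1.59 op 0.314 ff 59.8
shift [-0.001 -0.052  0.022] turn [ 0.001 -0.    -0.003] dist 0.0085
```

```bash
python3 -c "
from h import *
from plant import r
import cv2
s=r.snapshot('scene');cv2.imwrite('pics/s4.png',cv2.resize(s['img'][155:225,250:350,::-1],None,fx=8,fy=8,interpolation=2))"
```

```text
(no output)
```

View pics/s4.png

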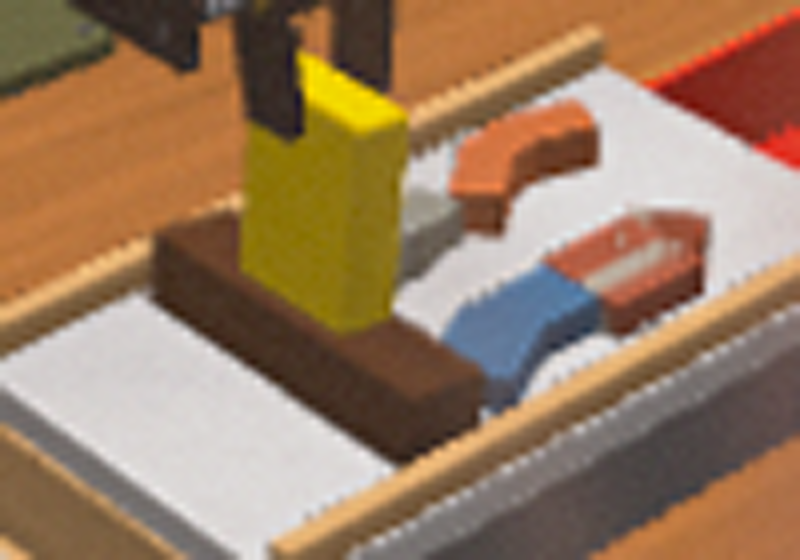

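```bash
python3 -c "
from h import *
s=np.load('scene.npz');K,T=s['mtx'],s['cam_to_world']
def pr(P):
  c=T[:3,:3].T@(np.array(P)-T[:3,3]); c=K@(c*[1,-1,-1]); return c[:2]/c[2]
u=np.array([-.0698,.9976,0]);n=np.array([.9976,.0698,0]);z=np.array([0,0,1.])
o=np.array([.4896,-.048,.0944])
for th in(0,.05,.1,.15,.2):
  uz=z*np.cos(th)+u*np.sin(th); uu=u*np.cos(th)-z*np.sin(th)
  f=lambda a,b,c:((pr(o+a*n+b*uu+c*uz)-[250,155])*8).round(0).tolist()
  print(th,'R',f(.032,.014,.124),f(.032,.014,.034),'L',f(-.032,-.014,.124),f(-.032,-.014,.034),'M',f(.032,-.014,.124),f(.032,-.014,.034),'foot',f(.078,.02,.034),f(.078,-.02,.034),f(.078,-.02,0),f(-.078,-.02,.034),f(-.078,-.02,0))
"
```

```text
0 R [406.0, 102.0] [412.0, 302.0] L [238.0, 64.0] [250.0, 262.0] M [349.0, 129.0] [357.0, 331.0] foot [504.0, 346.0] [425.0, 389.0] [427.0, 462.0] [165.0, 221.0] [170.0, 291.0]
0.05 R [419.0, 98.0] [415.0, 302.0] L [251.0, 57.0] [253.0, 259.0] M [362.0, 122.0] [360.0, 327.0] foot [507.0, 347.0] [428.0, 385.0] [427.0, 460.0] [168.0, 217.0] [170.0, 289.0]
0.1 R [431.0, 95.0] [418.0, 302.0] L [264.0, 50.0] [257.0, 256.0] M [375.0, 115.0] [363.0, 324.0] foot [511.0, 348.0] [432.0, 381.0] [427.0, 457.0] [172.0, 213.0] [170.0, 287.0]
0.15 R [444.0, 92.0] [422.0, 302.0] L [277.0, 45.0] [260.0, 253.0] M [387.0, 109.0] [367.0, 322.0] foot [514.0, 348.0] [435.0, 377.0] [427.0, 455.0] [175.0, 210.0] [170.0, 285.0]
0.2 R [456.0, 91.0] [425.0, 303.0] L [289.0, 40.0] [264.0, 251.0] M [400.0, 104.0] [370.0, 319.0] foot [517.0, 350.0] [439.0, 374.0] [427.0, 453.0] [179.0, 207.0] [170.0, 283.0]
```

The handle leans about 0.10 rad forward in the grip. I turn the hand back by that amount about tool x.

```bash
python3 -m pendant '[0,0,0.02,0,0.03,0,0,0,0,0.05,0,0.06,0,0,0,0,0.05,0,0.06,0,0,0,0,0.05,0,0.06,0,0]' 60;python3 -c "
from h import *
go([.4862,-.04,.169],-86)"
```

```text
clock: 11.05
tool_pos: [0.4869, -0.0533, 0.1715]
eef_rot: [0.998, 0.033, -0.002, -0.047]
contact_force: [0.0, -1.8, -0.2]
opening: 0.316
finger_force: 59.3
clk 11.05 pos [ 0.4869 -0.0533  0.1715] F [ 0.03 -1.83 -0.21] M [-0.61  0.08 -0.03] q7 -1.46 op 0.316 ff 59.3
shift [ 0.002 -0.087  0.025] turn [-0.06   0.    -0.003] dist 0.0136
```

```bash
python3 -m pendant '[0,0,-0.04,0.0078,0,0,0,0,0,-0.08,0.0115,0,0,0,0,0,-0.12,0.0153,0,0,0]' 60;python3 -c "
from h import *
go([.4862,-.04,.169],-86)"
```

```text
clock: 11.35
tool_pos: [0.4866, -0.0375, 0.1716]
eef_rot: [0.998, 0.033, -0.001, -0.045]
contact_force: [-1.7, -7.5, 13.9]
opening: 0.314
finger_force: 61.3
clk 11.35 pos [ 0.4866 -0.0375  0.1716] F [-1.69 -7.52 13.86] M [-2.65  0.33  0.11] q7 -1.49 op 0.314 ff 61.3
shift [-0.004  0.018  0.016] turn [-0.057 -0.001 -0.003] dist 0.0036
```

```bash
python3 -m pendant '[0,0,-0.04,-0.002,0,0,0,0,0,-0.08,0.0015,0,0,0,0,0,-0.12,0.0053,0,0,0]' 60;python3 -c "
from h import *
go([.4862,-.04,.169],-86)"
```

```text
clock: 11.65
tool_pos: [0.4848, -0.0172, 0.1719]
eef_rot: [0.998, 0.033, -0.002, -0.046]
contact_force: [0.5, -3.8, -1.3]
opening: 0.318
finger_force: 59.7
clk 11.65 pos [ 0.4848 -0.0172  0.1719] F [ 0.54 -3.8  -1.33] M [-1.42 -0.17 -0.05] q7 -1.53 op 0.318 ff 59.7
shift [-0.001  0.153  0.005] turn [-0.059 -0.    -0.002] dist 0.023
```

```bash
python3 -m pendant '[0,0,-0.04,0.006,0,0,0,0,0,-0.08,0.0097,0,0,0,0,0,-0.12,0.0135,0,0,0]' 60
```

```text
clock: 11.95
tool_pos: [0.4839, 0.0002, 0.1718]
eef_rot: [0.998, 0.033, -0.001, -0.046]
contact_force: [1.3, -5.0, 0.6]
opening: 0.311
finger_force: 60.0
```

```bash
python3 -m pendant '[0,0,-0.04,0.0055,0,0,0,0,0,-0.08,0.0092,0,0,0,0,0,-0.12,0.013,0,0,0,0,0,-0.16,0.0168,0,0,0]' 60; python3 -c "
from h import *
go([.4862,-.04,.169],-86)"
```

```text
clock: 12.35
tool_pos: [0.4824, 0.0236, 0.1717]
eef_rot: [0.998, 0.033, -0.001, -0.046]
contact_force: [0.9, -6.9, 2.0]
opening: 0.316
finger_force: 60.2
clk 12.35 pos [0.4824 0.0236 0.1717] F [ 0.91 -6.89  1.97] M [-1.86 -0.21 -0.07] q7 -1.6 op 0.316 ff 60.2
shift [-0.002  0.425 -0.021] turn [-0.059 -0.001 -0.003] dist 0.0638
```

```bash
python3 -m pendant '[0,0,-0.04,0.0045,0,0,0,0,0,-0.08,0.0082,0,0,0,0,0,-0.12,0.012,0,0,0,0,0,-0.16,0.0158,0,0,0,0,0,-0.2,0.0195,0,0,0]' 60
```

```text
clock: 12.85
tool_pos: [0.4799, 0.0523, 0.1719]
eef_rot: [0.998, 0.032, -0.002, -0.045]
contact_force: [0.1, -12.8, 4.1]
opening: 0.316
finger_force: 61.9
```

```bash
python3 -m pendant '[0,0,-0.04,0.0038,0,0,0,0,0,-0.08,0.0075,0,0,0,0,0,-0.12,0.0113,0,0,0,0,0,-0.16,0.015,0,0,0,0,0,-0.2,0.0188,0,0,0]' 60;  python3 -c "
from h import *
go([.4862,-.04,.169],-86)"
```

```text
clock: 13.35
tool_pos: [0.4775, 0.0837, 0.1716]
eef_rot: [0.998, 0.032, -0.002, -0.046]
contact_force: [-1.0, -9.9, 12.5]
opening: 0.315
finger_force: 61.3
clk 13.35 pos [0.4775 0.0837 0.1716] F [-0.99 -9.92 12.52] M [-2.6   0.26  0.  ] q7 -1.71 op 0.315 ff 61.3
shift [ 0.005  0.825 -0.059] turn [-0.059  0.    -0.003] dist 0.124
```

```bash
python3 -m pendant '[0,0,-0.04,0.0005,0,0,0,0,0,-0.08,0.004,0,0,0,0,0,-0.12,0.0078,0,0,0,0,0,-0.16,0.0115,0,0,0,0,0,-0.2,0.0153,0,0,0]' 60
```

```text
clock: 13.85
tool_pos: [0.4758, 0.1153, 0.1718]
eef_rot: [0.998, 0.033, -0.002, -0.047]
contact_force: [0.8, -3.4, -0.6]
opening: 0.315
finger_force: 59.5
```

```bash
python3 -m pendant '[0,0,-0.04,0.0065,0,0,0,0,0,-0.08,0.0103,0,0,0,0,0,-0.12,0.014,0,0,0,0,0,-0.12,0.014,0,0,0]' 60;  python3 -c "
from h import *
go([.4862,-.04,.169],-86)"
```

```text
clock: 14.25
tool_pos: [0.4748, 0.1341, 0.1716]
eef_rot: [0.998, 0.034, -0.001, -0.048]
contact_force: [0.6, -3.2, -1.0]
opening: 0.315
finger_force: 59.4
clk 14.25 pos [0.4748 0.1341 0.1716] F [ 0.56 -3.21 -0.99] M [-0.87 -0.07 -0.01] q7 -1.8 op 0.315 ff 59.4
shift [-0.002  1.16  -0.093] turn [-0.061 -0.    -0.001] dist 0.1745
```

```bash
python3 -m pendant '[0,0,0,0.003,0,0,0,0,0,0,0.004,0,0,0,0,0,0,0.004,0,0,0]' 60
```

```text
clock: 14.55
tool_pos: [0.4747, 0.1337, 0.1714]
eef_rot: [0.998, 0.033, -0.002, -0.048]
contact_force: [-3.3, -1.5, 3.5]
opening: 0.314
finger_force: 59.3
```

```bash
python3 -m pendant '[0,0,-0.05,0.004,0,0,0,0,0,-0.11,0.009,0,0,0,0,0,-0.17,0.014,0,0,0,0,0,-0.23,0.019,0,0,0,0,0,-0.29,0.025,0,0,0,0,0,-0.34,0.029,0,0,0,0,0,-0.38,0.033,0,0,0,0,0,-0.38,0.033,0,0,0]' 60;  python3 -c "
from h import *
go([.4862,-.04,.169],-86)
from plant import r
import cv2
s=r.snapshot('scene');a=cv2.resize(s['img'][90:240,260:420,::-1],None,fx=3,fy=3,interpolation=2)
s=r.snapshot('top');b=cv2.resize(s['img'][190:290,180:280,::-1],None,fx=3,fy=3,interpolation=2)
c=np.zeros((450,790,3),np.uint8);c[:,:480]=a;c[:300,485:785]=b
cv2.imwrite('pics/s5.png',c)"
```

```text
clock: 15.35
tool_pos: [0.4704, 0.1927, 0.1711]
eef_rot: [0.998, 0.035, -0.002, -0.048]
contact_force: [-0.1, 0.8, -3.7]
opening: 0.316
finger_force: 58.8
clk 15.35 pos [0.4704 0.1927 0.1711] F [-0.07  0.82 -3.72] M [-0.06 -0.02  0.03] q7 -1.9 op 0.316 ff 58.8
shift [-0.003  1.549 -0.136] turn [-0.061  0.    -0.   ] dist 0.2333
```

View pics/s5.png

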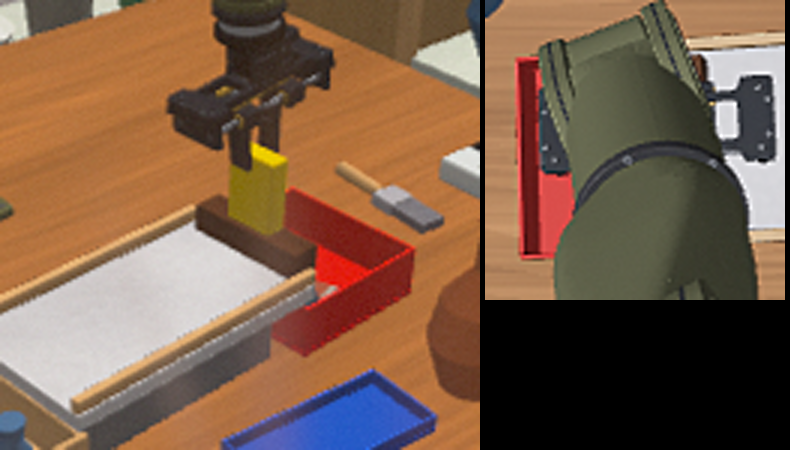

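The board is clear and the foot is past the edge, with a shard visible in the bin at crop (325,290). I lift and carry the scraper back.

```bash
cat >> h.py <<'E'
def got(p,yaw,rx):
    from plant import r
    s=r.get_state(); Q=R.from_quat(s["eef_rot"])
    a=np.radians(yaw); y=[np.cos(a),np.sin(a),0]; z=[0,0,-1]
    M=R.from_matrix(np.c_[np.cross(y,z),y,z])*R.from_rotvec([rx,0,0])
    print("q7",round(s["q"][6],2),"F",np.round(s["contact_force"],1),"shift",(Q.inv().apply(np.array(p)-s["tool_pos"])/.15).round(3),"turn",((Q.inv()*M).as_rotvec()/(np.pi/2)).round(3))
E
python3 -m pendant '[0,0,0.01,-0.2,0,0,0,0,0,0.03,-0.4,0,0,0,0,0,0.05,-0.55,0,0,0,0,0,0.05,-0.55,0,0,0]' 60;  python3 -c "
from h import *
got([.54,.07,.25],-45,.094)"
```

```text
clock: 15.85
tool_pos: [0.4742, 0.1744, 0.2552]
eef_rot: [0.998, 0.032, 0.001, -0.048]
contact_force: [0.9, -0.6, -3.6]
opening: 0.314
finger_force: 58.8
q7 -1.87 F [ 0.9 -0.6 -3.6] shift [ 0.393  0.723 -0.032] turn [ 0.    -0.047 -0.457]
```

```bash
python3 -m pendant '[0,0.39,0.72,-0.03,0,-0.047,-0.457,0,0.39,0.72,-0.03,0,-0.047,-0.457,0,0.39,0.72,-0.03,0,-0.047,-0.457,0,0.39,0.72,-0.03,0,-0.047,-0.457,0,0.39,0.72,-0.03,0,-0.047,-0.457]' 60;  python3 -c "
from h import *
got([.64,.087,.23],-2.7,.094)"
```

```text
clock: 16.35
tool_pos: [0.5372, 0.0697, 0.245]
eef_rot: [0.922, 0.384, -0.022, -0.044]
contact_force: [-0.6, -0.4, -2.3]
opening: 0.314
finger_force: 58.9
q7 -1.09 F [-0.6 -0.4 -2.3] shift [0.565 0.413 0.055] turn [-0.005 -0.04  -0.465]
```

```bash
python3 -m pendant '[0,0.56,0.41,0.05,-0.005,-0.04,-0.465,0,0.56,0.41,0.05,-0.005,-0.04,-0.465,0,0.56,0.41,0.05,-0.005,-0.04,-0.465,0,0.56,0.41,0.05,-0.005,-0.04,-0.465,0,0.56,0.41,0.05,-0.005,-0.04,-0.465,0,0.56,0.41,0.05,-0.005,-0.04,-0.465]' 60;  python3 -c "
from h import *
got([.697,.089,.13],-2.7,.094)"
```

```text
clock: 16.95
tool_pos: [0.6386, 0.0885, 0.2308]
eef_rot: [0.723, 0.689, -0.032, -0.034]
contact_force: [0.4, 0.2, -2.8]
opening: 0.314
finger_force: 58.9
q7 -0.51 F [ 0.4  0.2 -2.8] shift [0.021 0.45  0.633] turn [ 0.    -0.001 -0.001]
```

```bash
python3 -m pendant '[0,0.02,0.3,-0.04,0,0,0,0,0.02,0.5,-0.04,0,0,0,0,0.02,0.5,0.1,0,0,0,0,0.02,0.47,0.35,0,0,0,0,0.02,0.45,0.6,0,0,0,0,0.02,0.45,0.63,0,0,0,0,0.02,0.45,0.63,0,0,0]' 60;  python3 -c "
from h import *
got([.697,.089,.085],-2.7,.094)
from plant import r
import cv2
s=r.snapshot('scene');cv2.imwrite('pics/s6.png',cv2.resize(s['img'][140:270,320:450,::-1],None,fx=4,fy=4,interpolation=2))"
```

```text
clock: 17.65
tool_pos: [0.6977, 0.0874, 0.1318]
eef_rot: [0.724, 0.688, -0.032, -0.033]
contact_force: [0.6, -0.4, -2.6]
opening: 0.317
finger_force: 58.9
q7 -0.49 F [ 0.6 -0.4 -2.6] shift [0.011 0.024 0.311] turn [ 0.001  0.    -0.003]
```

View pics/s6.png

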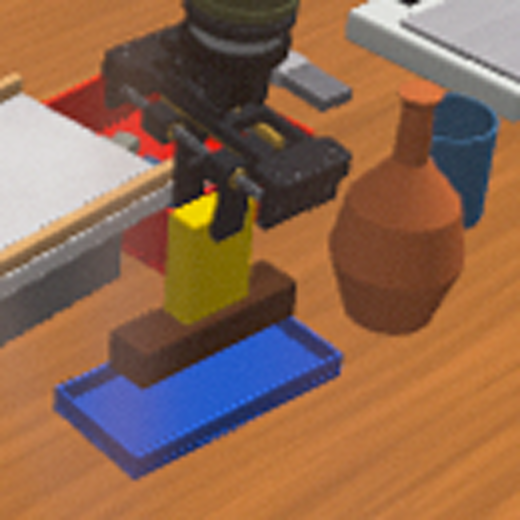

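The scraper is upright over the tray (foot at crop 200,320). I lower it and feel for the floor.

```bash
python3 -m pendant '[0,0.01,0.02,0.1,0,0,0,0,0.01,0.02,0.2,0,0,0,0,0.01,0.02,0.29,0,0,0,0,0.01,0.02,0.29,0,0,0]' 60; python3 -m pendant '[0,0,0,0.014,0,0,0,0,0,0,0.014,0,0,0]'
```

```text
clock: 18.1
tool_pos: [0.6954, 0.0886, 0.0866]
eef_rot: [0.724, 0.689, -0.033, -0.034]
contact_force: [-0.6, -0.3, -3.6]
opening: 0.311
finger_force: 58.9
clock: 18.3
tool_pos: [0.6978, 0.0893, 0.0877]
eef_rot: [0.724, 0.688, -0.031, -0.033]
contact_force: [-0.1, 0.6, -3.3]
opening: 0.31
finger_force: 58.9
```

```bash
python3 -m pendant '[0,0,0,0.01,0,0,0,0,0,0,0.01,0,0,0]'
```

```text
clock: 18.5
tool_pos: [0.6976, 0.0893, 0.0863]
eef_rot: [0.724, 0.688, -0.031, -0.033]
contact_force: [0.3, 0.9, -2.5]
opening: 0.31
finger_force: 58.9
```

```bash
python3 -m pendant '[0,0,0,0.012,0,0,0,0,0,0,0.012,0,0,0]'
```

```text
clock: 18.7
tool_pos: [0.6971, 0.0892, 0.0841]
eef_rot: [0.724, 0.689, -0.031, -0.033]
contact_force: [0.3, 0.9, -3.3]
opening: 0.315
finger_force: 58.9
```

```bash
python3 -m pendant '[0,0,0,0.012,0,0,0,0,0,0,0.012,0,0,0]'
```

```text
clock: 18.9
tool_pos: [0.6968, 0.0892, 0.0821]
eef_rot: [0.724, 0.689, -0.031, -0.033]
contact_force: [-0.8, -0.2, -3.1]
opening: 0.314
finger_force: 58.9
```

```bash
python3 -m pendant '[0,0,0,0.01,0,0,0,0,0,0,0.01,0,0,0]'
```

```text
clock: 19.1
tool_pos: [0.6972, 0.0887, 0.0815]
eef_rot: [0.724, 0.688, -0.031, -0.032]
contact_force: [-1.5, -1.4, 0.6]
opening: 0.314
finger_force: 58.8
```

```bash
python3 -m pendant '[0,0,0,0.006,0,0,0,0,0,0,0.006,0,0,0]'
```

```text
clock: 19.3
tool_pos: [0.6975, 0.0887, 0.0814]
eef_rot: [0.724, 0.688, -0.031, -0.032]
contact_force: [0.1, -2.4, 5.5]
opening: 0.31
finger_force: 58.7
```

```bash
python3 -m pendant '[0.5,0,0,-0.004,0,0,0,1,0,0,-0.004,0,0,0,1,0,0,-0.004,0,0,0,1,0,0,-0.004,0,0,0,1,0,0,-0.004,0,0,0,1,0,0,-0.004,0,0,0,1,0,0,-0.004,0,0,0,1,0,0,-0.004,0,0,0,1,0,0,-0.004,0,0,0]' 40
```

```text
clock: 20.2
tool_pos: [0.6969, 0.0893, 0.0806]
eef_rot: [0.724, 0.688, -0.031, -0.033]
contact_force: [-1.1, -0.7, -0.3]
opening: 0.998
finger_force: 0.0
```

```bash
python3 -m pendant '[1,0,-0.02,-0.2,0,0,0,1,0,-0.04,-0.4,0,0,0,1,0,-0.07,-0.7,0,0,0,1,0,-0.09,-0.97,0,0,0,1,0,-0.09,-0.97,0,0,0]'; python3 -m pendant '[1,0,-0.3,-0.3,0,0,0,1,0,-0.6,-0.4,0,0,0,1,-0.3,-0.9,-0.4,0,0,0,1,-0.7,-1,-0.4,0,0,0,1,-1,-1,-0.4,0,0,0,1,-1,-1,-0.4,0,0,0]'; python3 -m pendant '[1,-0.4,0,0,0,0,0,1,-0.8,0,0,0,0,0,1,-1,0,0,0,0,0,1,-1,0,0,0,0,0]'; python3 -c "
from plant import r
import cv2,numpy as np
s=r.snapshot('scene');a=cv2.resize(s['img'][120:270,320:450,::-1],None,fx=3,fy=3,interpolation=2)
s=r.snapshot('top');b=cv2.resize(s['img'][140:290,180:315,::-1],None,fx=3,fy=3,interpolation=2)
cv2.imwrite('pics/s7.png',np.hstack([a,b]))"
```

```text
clock: 20.7
tool_pos: [0.7003, 0.0907, 0.2338]
eef_rot: [0.724, 0.688, -0.025, -0.03]
contact_force: [0.4, 0.2, 0.5]
opening: 1.002
finger_force: 0.0
clock: 21.3
tool_pos: [0.5434, -0.0592, 0.2998]
eef_rot: [0.726, 0.686, -0.033, -0.032]
contact_force: [0.7, -0.5, -0.2]
opening: 1.002
finger_force: 0.0
clock: 21.7
tool_pos: [0.5353, -0.2133, 0.2986]
eef_rot: [0.729, 0.683, -0.034, -0.032]
contact_force: [-0.0, -0.5, -0.8]
opening: 1.002
finger_force: 0.0
```

View pics/s7.png

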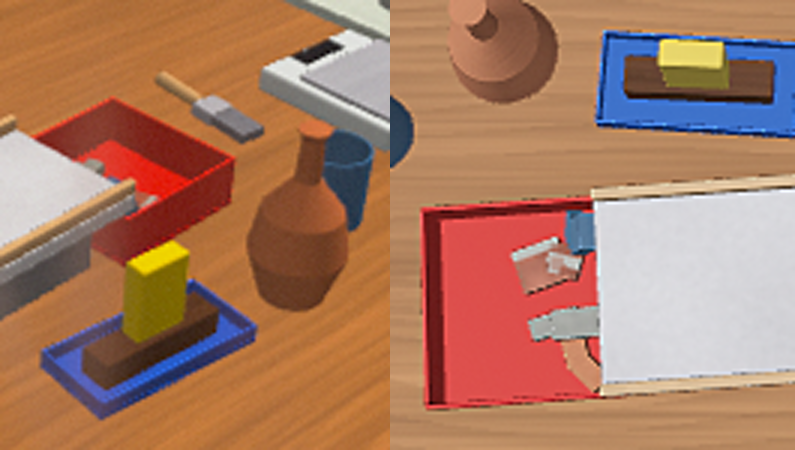

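All four shards lie in the bin (right half, x 515–600, y 210–390), none is left on the board, and the scraper stands upright in the tray. The bystanders in view, the vase and brush, have not moved. I hand in.

```bash
python3 -c "
from plant import r
print(r.finish_job())"
```

```text
the job is handed in; nothing more can be done
None
```

The job is handed in, result not reported: all four shards are in the red bin and the scraper stands upright in its tray; bearing read about 2 to 17 N, but briefly about 24 N before mid-board, when the handle pitched in the grip, and may have lifted for a moment as I levelled it.

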